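# Seat and clamp the whetstone on the draining sharpening stand

### The job

Get the stand ready for knife sharpening: lay the thick whetstone flat and gently on the sloping steel bed and let go, so that it runs down by itself into the low corner, home against both the end stop and the side rail. Then slide the jaw down by its wooden knob until it grips the end of the stone snugly, without forcing it, and leave it clamped. Knocks or hard pressing chip the stone; leave the thin stone where it lies.

Things in the scene. Friction and masses are not known exactly. Their poses are not given: they have to be found in the camera images.
- stone_mid (a point): Thick whetstone, a plain grey rectangular block 152 x 51 x 25 mm, 0.32 to 0.5 kg, lying flat and loose on the worktop, left of the stand; brittle. The point is its centre, half-way up; x along its length, y along its width, z up. Let go flat on the wet steel bed it slides by itself (anything steeper than about 8 degrees will do).
- slim_stone_mid (a point): Thin finishing stone, same grey and 152 x 51 mm but only 13 mm thick, also on the worktop; not used, leave it alone. The point is its centre; axes as for the thick stone. The two stones swap places from start to start.
- bed: Fixed sloping steel bed of the sharpening stand, a plate on posts. Origin: the low locating corner, at the bed's surface, 36 mm above the worktop. x runs up the slope along the side rail's inner face (15 degrees up, away from the sink, to the robot's left); y across, along the end stop's inner face (14 degrees up, towards the robot); z is the bed's normal. The plate covers x -10 to 272, y -10 to 102 mm.
- stone_home (a point): Centre of the thick stone when home on the bed (bed x 76, y 25.5, z 12.5 mm); axes as the bed's. The end stop is the white nylon wall at bed x -10 to 0 mm, the side rail the wall at bed y -10 to 0 mm, both 16 mm high above the bed; the stone's low end then touches the stop and one long side the rail. The bed's long side near the robot has no wall.
- jaw_knob (a point): Centre of the sliding jaw's round wooden knob, 24 mm across, 26 mm high, upright, 37 mm above the bed at bed y 25.5 mm; axes as the bed's. A thin neck joins it to the jaw, a steel block 40 mm wide, 17 mm high, from 16 mm up-slope to 30 mm down-slope of the knob. The rubber face on its screwed spindle lies 36 to 48 mm down-slope of the knob's axis, set differently each time.
- jaw (a joint): Travel of the jaw down the slope, m: 0 fully up (knob at bed x 248 mm), 0.072 its limit. It slides stiffly (about 7 N) and stays where left, so it keeps up to about 7 N of the pressure put on the stone. Its face meets the seated stone somewhere from 0.048 to 0.060, by the spindle's setting; from there its firm rubber gives 1 mm for each 8 N. A snug grip is 5 to 10 N on the stone.
There are look-alikes about, which are no part of the job. What is shaped like the part that bears stone_mid but red is not meant.

How it is judged:
By the outcome, as a careful person would: the job done as asked, in the order asked, and still so for the second after the job is handed in, with the robot touching nothing.
It also fails if it takes over 70 s, if anything falls off the work surface, if the arm or the gripper's body presses on something with over 40 N, if the wrist force passes 120 N, or if a joint passes its speed limit or range.

### The arm

A 6-joint arm with a two-finger parallel gripper is mounted at the origin on a cart in front of the work surface, level with it; the furniture and walls round the work are solid. World frame = base frame: x ahead of the robot, y to its left, z up, the work surface at z = 0. Lengths are in m, angles in rad, forces in N, time in s.
With the tool pointing down it reaches from about 0.4 to 0.825 m from the base axis. Payload 7 kg.
Tool frame: the origin (TCP) lies at the very end of the fingers, on their centre line; the grasp point (between the pads) lies 19 mm behind it (arm.grip_point_offset is the distance from the TCP to the grasp point, in m); z points along the fingers, y is the line along which they close (so a half turn about z gives the same grasp; the last joint's range is limited). The gripper opens to 88 mm and grips with 3 to 60 N. Pads are 19 mm wide; open, the fingers measure 130 mm over their backs; the gripper's body (78 mm by 193 mm) begins 47 mm behind the grasp point.
Start: joints at [1.399, 0.359, 0.012, 0, -1.224, -0.288], TCP at [0.3, 0.605, 0.227] pointing down, gripper open.
Joint ranges: [-3.07, 3.07], [-1.43, 2.12], [-1.02, 1.25], [-3.03, 1.67], [-3.05, -0], [-3.03, 3.03]. Speed limits (rad/s): [2.39, 2.39, 3.01, 3.14, 3.14, 3.14].

### API

Orientations are given as [roll, pitch, yaw] about the fixed x, y, z axes, in that order (R = Rz(yaw) Ry(pitch) Rx(roll)).
In Python, from station import arm, cams gives the robot as it stands.
- The arm moves only by the shell command python3 -m handwheel 'ROWS' [FORCE]. ROWS is JSON, a list that holds one entry, the list of rows, each a list of 7 numbers: the shift along the tool's x, y, z normalised to -1 to 1, where 1 is 0.08 m, then the turn, a rotation vector about the tool's x, y, z normalised to -1 to 1, where 1 is 0.5 rad, then the closure in counts, from 0 (fully open) to 255 (shut). In form: [[[x, y, z, wx, wy, wz, hand], ...]]. A call has 1 to 5 rows; each row is the pose to reach, as a shift and turn from the pose commanded when the call began, along the tool's axes at that moment; what a row does not reach only later rows make up. A row lasts 1/8 s, in which the tool goes at most 62.5 mm and 10.7 degrees, less where a joint would pass 70% of its speed; a pose out of reach is approached as far as the arm can. A call with a number of a shift or a turn outside -1 to 1 is refused whole. A call with a gripper value outside its range is refused whole. The fingers move at their own pace and stop on an object; FORCE is the grip in N (left out, the last holds). Time passes only in rows, so rows that repeat a pose let the fingers close. It gives the time, the measured TCP pose, the force, the opening and the grip force at its end, in the units of the state.
- arm.get_state(): the state, without advancing time (a new reading comes with each control period).
- cams.grab_frame(name): name is "side" or "top" or "wrist"; returns the picture (420x560x3 uint8, blue, green, red); there is no depth.
- cams.camera_info(name): a dict with "camera_matrix" (3x3 intrinsics, pixels), "R" (3x3) and "t" (3): a world point X has camera coordinates R X + t; the wrist camera has in their place "hand_eye" (4x4, takes a point from camera to tool coordinates, whose origin is the TCP and whose axes are the flange's). Camera axes: x right, y down, z forward; pixel columns grow to the right and rows downward; lengths in m; the calibration is good to about 2 mm. A picture is of the moment at which its call begins: read the wrist's pose just before it. camera_info takes no time and is no camera call.
- arm.job_done(): hands the job in; it is judged then, once.
The state is a dict: "t": time; "q": joint angles; "qd": joint speeds; "joint_efforts": joint torques, N m; "eef_pos": TCP position; "ee_rot": TCP orientation; "force": force on the tool from outside, world axes, zero at the start; "moment": the same for the moment, N m; "width": finger opening in m; "gripper_force": force on a finger pad.
Only numpy, scipy, OpenCV 4.12 (cv2) and the standard library are available. Lean on these libraries where they do the work, as an engineer would, in place of code of your own. Each camera call takes 0.05 s, during which the arm holds its last target. There are 200 camera calls.

## Working session

There is one attempt and no reset: what is moved stays moved. The work goes in short steps, Python scripts to look and compute and a shell command to move; the robot and the scene stay as the last step left them, time stands still between calls to the robot, and variables do not carry over. Pictures are saved under pics/ and viewed, at most 10 in all, crops included, and the job is handed in when it is done.

```bash
mkdir -p pics; ls
python3 - <<'E'
from station import arm,cams
import cv2,numpy as np
a=cams.grab_frame("top");b=cams.grab_frame("side")
cv2.imwrite("pics/top.png",a);cv2.imwrite("pics/side.png",b)
for n in("top","side","wrist"):
  print(n,{k:np.round(v,4).tolist() if not isinstance(v,str) else v for k,v in cams.camera_info(n).items()})
print(arm.get_state())
E
```

```text
pics
top {'camera_matrix': [[379.2239, 0.0, 276.6154], [0.0, 379.2239, 206.2135], [0.0, 0.0, 1.0]], 'R': [[0.0137, -0.9999, 0.0088], [-0.9874, -0.0149, -0.1578], [0.1579, -0.0065, -0.9874]], 't': [0.1164, 0.4335, 0.9095]}
side {'camera_matrix': [[437.2869, 0.0, 275.1355], [0.0, 437.2869, 212.8974], [0.0, 0.0, 1.0]], 'R': [[0.8723, -0.4887, -0.0186], [-0.285, -0.4771, -0.8313], [0.3974, 0.7305, -0.5554]], 't': [-0.3187, 0.281, 0.6819]}
wrist {'camera_matrix': [[349.2446, 0.0, 278.3155], [0.0, 349.2446, 203.5826], [0.0, 0.0, 1.0]], 'hand_eye': [[-0.0009, -0.953, -0.3029, 0.0825], [1.0, -0.0009, -0.0001, -0.0003], [-0.0002, -0.3029, 0.953, -0.1586], [0.0, 0.0, 0.0, 1.0]]}
{'t': 0.1, 'q': array([ 1.39906273e+00,  3.59309949e-01,  1.11171077e-02, -3.10980510e-04,
       -1.22410600e+00, -2.88108997e-01]), 'qd': array([-0.00207086, -0.00236846,  0.00019858, -0.00075084, -0.00067994,
        0.00074396]), 'joint_efforts': array([-2.38002700e-03, -5.84162557e+01,  2.93752509e+01,  7.01562077e+00,
        1.02320398e-02, -5.20163394e-05]), 'eef_pos': array([0.29938998, 0.60445965, 0.22570485]), 'ee_rot': array([ 3.14006900e+00, -1.46657648e-04, -4.59948364e-01]), 'force': array([-0.57890671, -0.20624703,  0.03405386]), 'moment': array([-0.0089105 , -0.04979427,  0.00293013]), 'gripper_force': 0.0, 'width': 0.08740180177027437}
```

View pics/top.png

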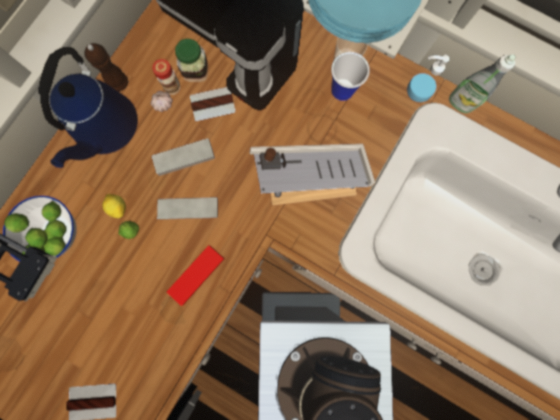

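View pics/side.png

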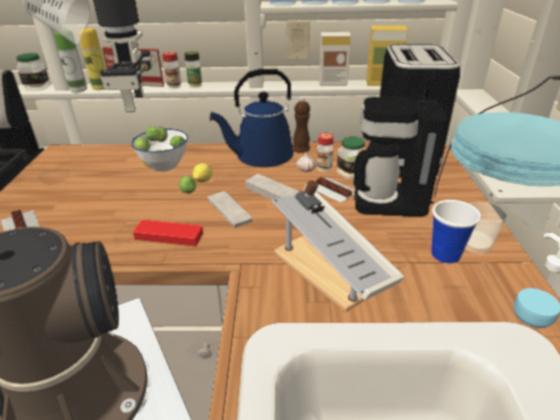

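The top view shows two stones, at (183,157) and (188,208), and the stand with its low corner near (370,147). The jaw knob is at about (269,156). The side view shows the stones at (270,188) and (230,208), and I'll enlarge both views.

Run:
```python
import cv2,numpy as np
a=cv2.imread("pics/top.png");b=cv2.imread("pics/side.png")
A=cv2.resize(a[130:230,140:390],None,fx=3.2,fy=3.2,interpolation=cv2.INTER_CUBIC)
B=cv2.resize(b[165:310,200:410],None,fx=3.8,fy=3.8,interpolation=cv2.INTER_CUBIC)
cv2.imwrite("pics/topc.png",A);cv2.imwrite("pics/sidec.png",B)
```

```text
(no output)
```

View pics/topc.png

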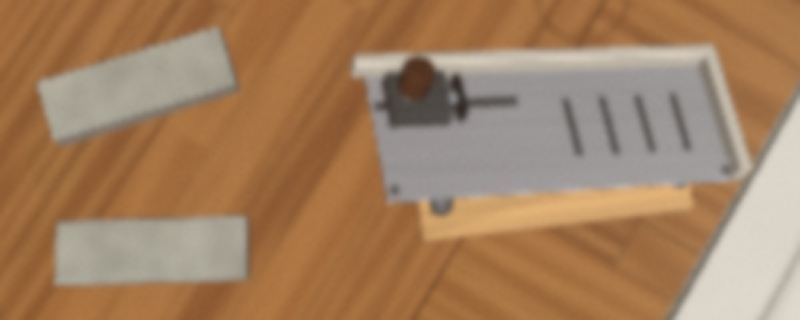

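View pics/sidec.png

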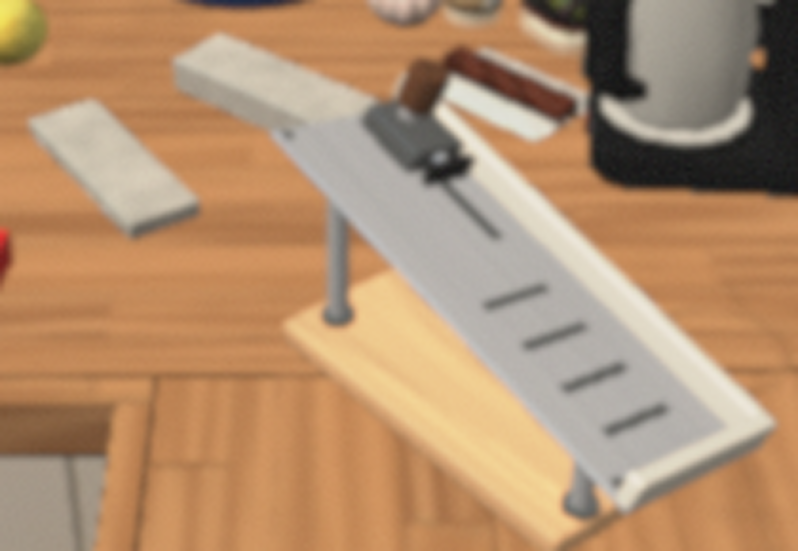

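The far stone, at top (183,157), shows a tall side face in both views, so it is the thick one. I'll fit the stone's silhouette and the bed's corners.

```bash
cat > h.py <<'E'
import numpy as np,cv2
from scipy.spatial.transform import Rotation as Ro
from scipy.optimize import least_squares,minimize
from station import arm,cams
I={n:cams.camera_info(n) for n in("top","side","wrist")}
def proj(n,X):
    c=I[n];X=np.atleast_2d(X)
    if n=="wrist":
        s=arm.get_state();T=np.eye(4);T[:3,:3]=Ro.from_euler("xyz",s["ee_rot"]).as_matrix();T[:3,3]=s["eef_pos"]
        M=np.linalg.inv(T@np.array(c["hand_eye"]));p=X@M[:3,:3].T+M[:3,3]
    else: p=X@np.array(c["R"]).T+np.array(c["t"])
    p=p@np.array(c["camera_matrix"]).T
    return p[:,:2]/p[:,2:]
def Rbed(yaw):
    sx=np.sin(np.radians(15));sy=np.sin(np.radians(14));cx=np.cos(np.radians(15))
    x=np.array([cx,0,sx]);a=-sx*sy/cx;y=np.array([a,np.sqrt(1-sy*sy-a*a),sy])
    return Ro.from_euler("z",yaw).as_matrix()@np.column_stack([x,y,np.cross(x,y)])
def bed(p,X): return np.array([p[0],p[1],.036])+np.atleast_2d(X)@Rbed(p[2]).T
def box(c,R,d):
    g=np.array([[i,j,k] for i in(-1,1) for j in(-1,1) for k in(-1,1)])*np.array(d)/2
    return c+g@R.T
E
python3 - <<'E'
from h import *
a=cv2.imread("pics/top.png");b=cv2.imread("pics/side.png")
f=lambda c,s,o:(np.array(c)+.5)/s-.5+np.array(o)
top=[((-10,-10,16),(715,45)),((272,-10,16),(354,56)),((272,102,0),(388,202)),((-10,102,16),(751,170)),((0,0,16),(703,61))]
side=[((-10,-10,16),(773,421)),((272,102,0),(272,131)),((-10,102,16),(628,478))]
def res(p):
    r=[proj("top",bed(p,np.array(X)/1e3))[0]-f(c,3.2,(140,130)) for X,c in top]
    r+=[proj("side",bed(p,np.array(X)/1e3))[0]-f(c,3.8,(200,165)) for X,c in side]
    return np.ravel(r)
s=least_squares(res,[.57,-.1,1.57],loss="soft_l1");print("bed",s.x.round(4));print(res(s.x).reshape(-1,2).round(1).tolist())
P=s.x
# stone
h=cv2.cvtColor(a,cv2.COLOR_BGR2HSV);m=((h[...,1]<75)&(h[...,2]>70)).astype(np.uint8);
_,L,st,ce=cv2.connectedComponentsWithStats(m)
for u,th in(((183,157),.025),((188,208),.013)):
    M=(L==L[u[1],u[0]]);print("area",M.sum())
    K=8
    def cost(p):
        q=proj("top",box(np.array([p[0],p[1],th/2]),Ro.from_euler("z",p[2]).as_matrix(),(.152,.051,th)))
        x0,y0=u[0]-45,u[1]-40
        im=np.zeros((80*4,90*4),np.uint8);cv2.fillConvexPoly(im,cv2.convexHull(((q-[x0,y0]+.5)*4*16-8).round().astype(np.int32)),255,shift=4)
        im=cv2.resize(im,(90,80),interpolation=cv2.INTER_AREA)/255.
        return abs(im-M[y0:y0+80,x0:x0+90]).sum()
    best=None
    for y in(1.4,1.57,1.8,2.0):
      # start from ray
      g=least_squares(lambda p:proj("top",[p[0],p[1],th/2])[0]-u,[.5,.3]).x
      r=minimize(cost,[*g,y],method="Nelder-Mead",options=dict(initial_simplex=[[*g,y],[g[0]+.01,g[1],y],[g[0],g[1]+.01,y],[*g,y+.1]],xatol=1e-4))
      if best is None or r.fun<best.fun: best=r
    print("stone",th,best.x.round(4),best.fun)
    q=proj("side",box(np.array([best.x[0],best.x[1],th/2]),Ro.from_euler("z",best.x[2]).as_matrix(),(.152,.051,th)))
    cv2.polylines(b,[cv2.convexHull((q*16).astype(np.int32))],True,(0,0,255),1,shift=4)
    q=proj("top",box(np.array([best.x[0],best.x[1],th/2]),Ro.from_euler("z",best.x[2]).as_matrix(),(.152,.051,th)))
    cv2.polylines(a,[cv2.convexHull((q*16).astype(np.int32))],True,(0,0,255),1,shift=4)
def pl(X):
    for im,n in((a,"top"),(b,"side")): cv2.polylines(im,[(proj(n,bed(P,np.array(X)/1e3))*16).astype(np.int32)],True,(0,255,0),1,shift=4)
pl([(-10,-10,0),(272,-10,0),(272,102,0),(-10,102,0)]);pl([(0,0,16),(272,0,16),(272,0,16),(0,0,16),(0,102,16)])
pl([(248+12*np.cos(t),25.5+12*np.sin(t),50) for t in np.linspace(0,6,12)])
A=cv2.resize(a[120:230,140:390],(800,352),interpolation=cv2.INTER_CUBIC)
B=cv2.resize(b[165:310,200:410],None,fx=1.7,fy=1.7,interpolation=cv2.INTER_CUBIC)
o=np.zeros((600,800,3),np.uint8);o[:352]=A;o[352:352+B.shape[0],:B.shape[1]]=B[:248]
cv2.imwrite("pics/fit.png",o)
E
```

```text
bed [ 0.5764 -0.0799  1.6982]
[[-1.0, 0.5], [3.0, -0.4], [-1.2, 0.1], [0.0, 0.5], [0.2, -1.0], [-0.2, -0.2], [-1.5, -1.7], [2.0, 1.3]]
area 1235
stone 0.025 [0.5624 0.3669 1.901 ] 119.00392156862745
area 1167
stone 0.013 [0.4283 0.3505 1.6055] 98.82352941176471
```

View pics/fit.png

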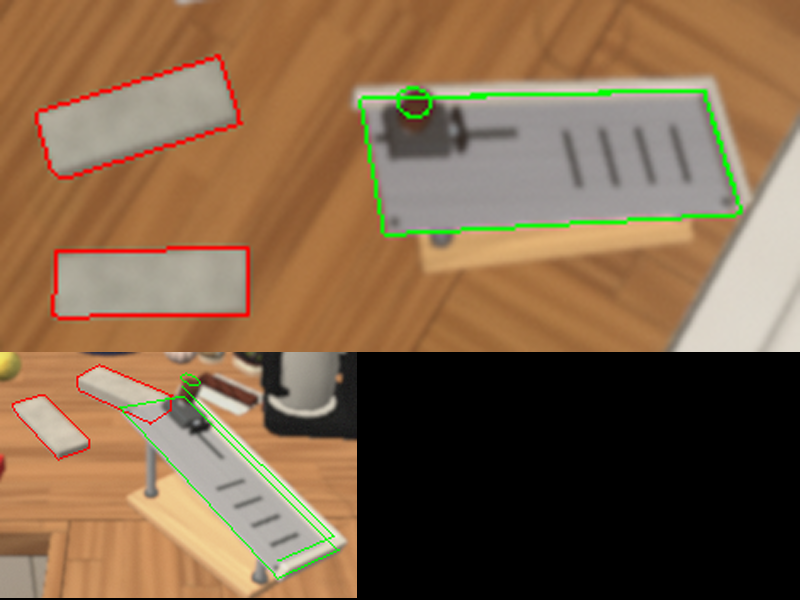

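The fits match in both views. The thick stone's centre is at (0.562, 0.367) with yaw 1.90, and the jaw is fully up. Next I'll plan the approach.

```bash
cat >> h.py <<'E'
P=np.array([.5764,-.0799,1.6982])
def plan(pos,R,n,start=None):
    s=arm.get_state()
    p,Rc=(s["eef_pos"],Ro.from_euler("xyz",s["ee_rot"])) if start is None else start
    R=Ro.from_matrix(R) if isinstance(R,np.ndarray) else R
    p0,w=p.copy(),(R*Rc.inv()).as_rotvec()
    for i in range(n):
        k=n-i
        tp=p+(pos-p)/k; d=Rc.inv().apply(tp-p)/.08
        v=Rc.inv().apply((R*Rc.inv()).as_rotvec()/k)/.5
        row=np.r_[d,v].round(2); print(row.tolist())
        p=p+Rc.apply(row[:3]*.08); Rc=Rc*Ro.from_rotvec(row[3:]*.5)
    return p,Rc
def down(yaw): return Ro.from_euler("xyz",[np.pi,0,yaw])
RB=Rbed(P[2])@np.diag([-1.,1,-1])   # tool pose square to the bed: x down-slope, y bed y, z into bed
E
python3 - <<'E'
from h import *
s=plan(np.array([.562,.367,.13]),down(-1.241),4)
print(s[0],s[1].as_euler("xyz"), Ro.from_matrix(RB).as_euler("xyz"), bed(P,[.076,.0255,.0125]),bed(P,[.2,.0255,.05]))
E
```

```text
[1.06, 0.3, 0.3, 0.0, -0.0, 0.39]
[1.1, 0.09, 0.3, 0.0, -0.0, 0.39]
[1.1, -0.13, 0.3, 0.0, -0.0, 0.39]
[1.06, -0.34, 0.3, 0.0, -0.0, 0.39]
[0.56206178 0.36692527 0.12990137] [ 3.14061260e+00 -1.17581846e-03 -1.23994790e+00] [ 2.88844144  0.26179939 -1.44339265] [[ 0.54629867 -0.0145699   0.0735285 ]] [[0.54159005 0.09610728 0.14068981]]
```

Run:
```python
from h import *
plan(np.array([.562,.367,.13]),down(-1.241),5)
```

```text
[0.85, 0.24, 0.24, 0.0, -0.0, 0.31]
[0.88, 0.11, 0.24, 0.0, -0.0, 0.31]
[0.88, -0.03, 0.24, 0.0, -0.0, 0.31]
[0.87, -0.17, 0.24, 0.0, -0.0, 0.32]
[0.83, -0.31, 0.24, 0.0, -0.0, 0.31]
```

```bash
H="python3 -m handwheel"
$H '[[[0.85,0.24,0.24,0,0,0.31,0],[0.85,0.24,0.24,0,0,0.31,0]]]' >/dev/null
$H '[[[0.88,0.11,0.24,0,0,0.31,0],[0.88,0.11,0.24,0,0,0.31,0]]]' >/dev/null
$H '[[[0.88,-0.03,0.24,0,0,0.31,0],[0.88,-0.03,0.24,0,0,0.31,0]]]' 
$H '[[[0.87,-0.17,0.24,0,0,0.32,0],[0.87,-0.17,0.24,0,0,0.32,0]]]' >/dev/null
$H '[[[0.83,-0.31,0.24,0,0,0.31,0],[0.83,-0.31,0.24,0,0,0.31,0],[0.83,-0.31,0.24,0,0,0.31,0],[0.83,-0.31,0.24,0,0,0.31,0]]]'
python3 - <<'E'
from h import *
s=arm.get_state();w=cams.grab_frame("wrist")
cv2.imwrite("pics/w_raw.png",w)
q=proj("wrist",box(np.array([.5624,.3669,.0125]),Ro.from_euler("z",1.901).as_matrix(),(.152,.051,.025)))
cv2.polylines(w,[cv2.convexHull((q*16).astype(np.int32))],True,(0,0,255),1,shift=4)
q=proj("wrist",box(np.array([.5624,.3669,.025]),Ro.from_euler("z",1.901).as_matrix(),(.152,.051,0)))
cv2.polylines(w,[cv2.convexHull((q*16).astype(np.int32))],True,(0,255,0),1,shift=4)
cv2.imwrite("pics/w1.png",w)
E
```

```text
t: 0.85
eef_pos: [0.4578, 0.4602, 0.1676]
ee_rot: [3.139, -0.001, -0.928]
force: [-0.7, 1.1, 0.6]
width: 0.0878
gripper_force: 0.0
t: 1.6
eef_pos: [0.5618, 0.3692, 0.1312]
ee_rot: [-3.141, 0.0, -1.237]
force: [0.6, 0.6, 0.3]
width: 0.0878
gripper_force: 0.0
```

View pics/w1.png

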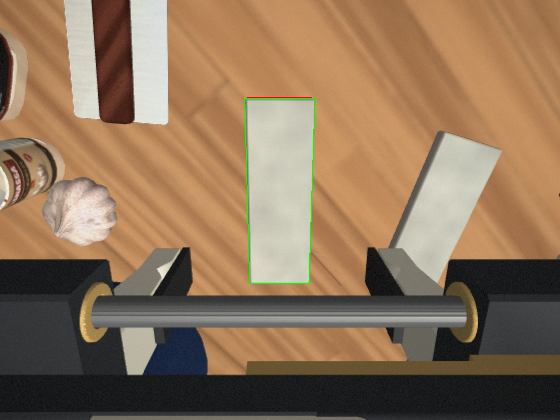

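The wrist view shows the thick stone exactly inside the projected outline (246–315, 97–283). The thin stone lies clear to the right at (445,200).

Run:
```python
from h import *
plan(np.array([.5624,.3669,.005]),down(-1.241),2)
```

```text
[0.02, 0.0, 0.79, -0.0, 0.0, 0.0]
[0.01, 0.0, 0.79, -0.0, 0.0, 0.01]
```

```bash
H="python3 -m handwheel"
$H '[[[0.02,0,0.79,0,0,0,0],[0.02,0,0.79,0,0,0,0],[0.02,0,0.79,0,0,0,0]]]' >/dev/null
$H '[[[0.01,0,0.4,0,0,0,0],[0.01,0,0.6,0,0,0.01,0],[0.01,0,0.79,0,0,0.01,0],[0.01,0,0.79,0,0,0.01,0]]]'
$H '[[[0,0,0,0,0,0,60],[0,0,0,0,0,0,100],[0,0,0,0,0,0,120],[0,0,0,0,0,0,140],[0,0,0,0,0,0,160]]]' 20
$H '[[[0,0,0,0,0,0,160],[0,0,0,0,0,0,160]]]' 20
```

```text
t: 2.52
eef_pos: [0.5629, 0.3654, 0.0036]
ee_rot: [3.14, -0.001, -1.245]
force: [-0.4, 0.4, 0.3]
width: 0.0876
gripper_force: 0.0
t: 3.15
eef_pos: [0.5631, 0.3656, 0.0044]
ee_rot: [3.142, -0.0, -1.245]
force: [-0.6, -0.3, 2.6]
width: 0.0512
gripper_force: 20.0
t: 3.4
eef_pos: [0.563, 0.3656, 0.0044]
ee_rot: [3.142, -0.0, -1.245]
force: [-2.2, -0.6, 4.6]
width: 0.0508
gripper_force: 20.0
```

Stone gripped at 51 mm. I'll lift it and plan the carry to above the bed, squared to the bed.

Run:
```python
from h import *
s=arm.get_state();st=(s["eef_pos"],Ro.from_euler("xyz",s["ee_rot"]))
t=bed(P,[.091,.060,.0054])[0]
n=-RB[:,2]
print("place",t)
a=plan(np.array([.563,.366,.24]),down(-1.241),3,st)
k=(.235-t[2])/n[2]
a=plan(t+n*k,RB,6,a);print(k,a[0])
```

```text
place [ 0.5096223  -0.00512185  0.0791176 ]
[-0.0, -0.0, -0.98, 0.0, -0.0, -0.0]
[-0.0, -0.0, -0.98, 0.0, -0.0, -0.0]
[-0.0, -0.0, -0.99, 0.0, -0.0, -0.01]
[0.8, 0.29, 0.01, -0.07, -0.1, 0.06]
[0.8, 0.26, -0.02, -0.08, -0.09, 0.06]
[0.81, 0.24, -0.04, -0.07, -0.09, 0.05]
[0.82, 0.23, -0.07, -0.08, -0.1, 0.06]
[0.82, 0.2, -0.11, -0.07, -0.09, 0.05]
[0.81, 0.19, -0.14, -0.08, -0.1, 0.06]
0.1666942134035398 [ 0.55628028 -0.04129762  0.2351379 ]
```

```bash
H="python3 -m handwheel"
$H '[[[0,0,-0.2,0,0,0,160],[0,0,-0.6,0,0,0,160],[0,0,-0.98,0,0,0,160]]]'
$H '[[[0,0,-0.5,0,0,0,160],[0,0,-0.98,0,0,0,160]]]' >/dev/null
$H '[[[0,0,-0.5,0,0,0,160],[0,0,-0.85,0,0,0,160],[0,0,-0.99,0,0,0,160]]]' 
$H '[[[0.25,0.1,0,-0.02,-0.03,0.02,160],[0.5,0.18,0,-0.05,-0.06,0.04,160],[0.8,0.29,0.01,-0.07,-0.1,0.06,160]]]' >/dev/null
$H '[[[0.4,0.13,-0.01,-0.04,-0.05,0.03,160],[0.8,0.26,-0.02,-0.08,-0.09,0.06,160]]]' >/dev/null
$H '[[[0.4,0.12,-0.02,-0.04,-0.05,0.03,160],[0.81,0.24,-0.04,-0.07,-0.09,0.05,160]]]' >/dev/null
$H '[[[0.4,0.12,-0.03,-0.04,-0.05,0.03,160],[0.82,0.23,-0.07,-0.08,-0.1,0.06,160]]]' >/dev/null
$H '[[[0.4,0.1,-0.05,-0.04,-0.05,0.03,160],[0.82,0.2,-0.11,-0.07,-0.09,0.05,160]]]' >/dev/null
$H '[[[0.35,0.08,-0.06,-0.03,-0.05,0.03,160],[0.65,0.15,-0.11,-0.06,-0.08,0.05,160],[0.81,0.19,-0.14,-0.08,-0.1,0.06,160],[0.81,0.19,-0.14,-0.08,-0.1,0.06,160]]]'
python3 - <<'E'
from h import *
s=arm.get_state();R=Ro.from_euler("xyz",s["ee_rot"])
print("bed tcp mm",(Rbed(P[2]).T@(s["eef_pos"]-np.array([P[0],P[1],.036]))*1e3).round(1))
a=plan(bed(P,[.091,.060,.0254])[0],RB,2)
E
```

```text
t: 3.78
eef_pos: [0.563, 0.3655, 0.0837]
ee_rot: [3.141, -0.0, -1.245]
force: [1.1, 0.3, -3.6]
width: 0.0506
gripper_force: 20.0
t: 4.4
eef_pos: [0.5634, 0.3659, 0.2426]
ee_rot: [-3.139, 0.002, -1.245]
force: [0.1, -1.0, -3.3]
width: 0.0507
gripper_force: 20.0
t: 6.28
eef_pos: [0.554, -0.0425, 0.2341]
ee_rot: [2.886, 0.262, -1.453]
force: [-0.3, 0.5, -2.9]
width: 0.0505
gripper_force: 20.0
bed tcp mm [ 89.8  62.3 170.9]
[-0.0, -0.01, 0.91, -0.0, 0.0, -0.01]
[-0.01, -0.02, 0.91, -0.0, 0.01, -0.01]
```

```bash
H="python3 -m handwheel"
$H '[[[0,0,0.35,0,0,0,160],[0,-0.01,0.7,0,0,0,160],[0,-0.01,0.91,0,0,-0.01,160]]]' >/dev/null
$H '[[[0,-0.01,0.35,0,0,0,160],[0,-0.02,0.7,0,0.01,-0.01,160],[-0.01,-0.02,0.91,0,0.01,-0.01,160],[-0.01,-0.02,0.91,0,0.01,-0.01,160]]]'
python3 - <<'E'
from h import *
s=arm.get_state()
print("bed tcp mm",(Rbed(P[2]).T@(s["eef_pos"]-np.array([P[0],P[1],.036]))*1e3).round(1))
w=cams.grab_frame("wrist");b=cams.grab_frame("side")
def pl(X,c):
    for im,n in((w,"wrist"),(b,"side")): cv2.polylines(im,[(proj(n,bed(P,np.array(X)/1e3))*16).astype(np.int32)],True,c,1,shift=4)
pl([(0,0,16),(270,0,16),(0,0,16),(0,102,16)],(0,255,0))
o=np.hstack([w,cv2.resize(b[165:310,200:410],None,fx=2.9,fy=2.9,interpolation=cv2.INTER_CUBIC)[:420]])
cv2.imwrite("pics/hov.png",cv2.resize(o,(800,int(o.shape[0]*800/o.shape[1])),interpolation=cv2.INTER_AREA))
E
```

```text
t: 7.15
eef_pos: [0.5152, -0.0078, 0.0979]
ee_rot: [2.889, 0.26, -1.438]
force: [1.0, -0.2, -2.9]
width: 0.051
gripper_force: 20.0
bed tcp mm [92.6 59.8 25.1]
```

View pics/hov.png

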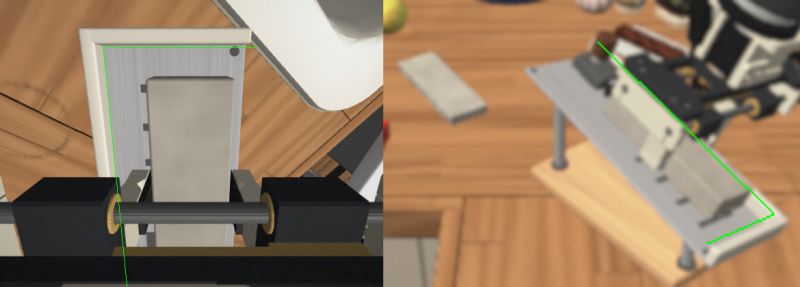

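The wrist view shows the stone hovering square over the bed. The true rail edge lies a few pixels left of my predicted green line, so I'll measure that numerically.

Run:
```python
from h import *
w=cams.grab_frame("wrist");cv2.imwrite("pics/w3.png",w)
g=cv2.GaussianBlur(w,(3,5),0).astype(float)
warm=g[...,2]-g[...,0]; gray=g.mean(2)
for r in range(80,250,34):
    print(r,"gray",gray[r,110:215:3].astype(int).tolist());print("   warm",warm[r,110:215:3].astype(int).tolist())
print("col 250 gray",gray[30:80:2,250].astype(int).tolist(),warm[30:80:2,250].astype(int).tolist())
for X in((0,0,16),(0,0,0),(50,0,16),(50,0,0),(100,0,16),(0,50,16),(0,50,0),(-10,50,16),(50,-10,16)): print(X,proj("wrist",bed(P,np.array(X)/1e3))[0].round(1))
```

```text
80 gray [107, 105, 104, 108, 114, 173, 192, 198, 203, 208, 219, 219, 187, 187, 186, 175, 165, 166, 167, 170, 170, 166, 166, 171, 164, 168, 170, 166, 168, 162, 162, 168, 170, 169, 165]
   warm [80, 78, 79, 81, 70, 21, 24, 24, 25, 25, 21, 20, 23, 22, 23, 11, 2, 3, 3, 3, 3, 3, 2, 3, 2, 3, 4, 3, 2, 2, 4, 3, 3, 2, 3]
114 gray [127, 128, 129, 132, 133, 131, 146, 193, 199, 203, 208, 215, 228, 193, 189, 188, 180, 167, 167, 169, 171, 171, 169, 167, 171, 167, 170, 170, 167, 168, 161, 164, 172, 171, 168]
   warm [90, 90, 91, 91, 92, 90, 31, 23, 25, 24, 24, 22, 18, 24, 23, 23, 15, 3, 3, 3, 3, 4, 4, 3, 3, 3, 3, 2, 3, 3, 3, 3, 2, 3, 2]
148 gray [124, 122, 120, 118, 118, 116, 116, 126, 184, 197, 202, 208, 213, 228, 201, 190, 190, 184, 169, 169, 169, 172, 170, 170, 168, 171, 169, 170, 169, 167, 167, 162, 168, 171, 170]
   warm [89, 88, 89, 89, 88, 87, 88, 68, 22, 25, 24, 24, 23, 17, 24, 23, 23, 19, 3, 3, 3, 4, 3, 3, 2, 2, 2, 2, 3, 2, 2, 2, 3, 3, 3]
182 gray [114, 116, 116, 115, 116, 114, 114, 113, 114, 154, 196, 201, 207, 212, 224, 214, 191, 190, 187, 171, 168, 169, 170, 168, 170, 166, 171, 168, 170
[... 251 characters left out ...]
19, 225, 191, 191, 189, 172, 168, 169, 171, 166, 169, 167, 170, 169, 167, 167, 166, 164, 163, 168]
   warm [91, 91, 91, 92, 92, 93, 92, 91, 90, 88, 63, 22, 24, 25, 23, 20, 19, 24, 23, 22, 5, 3, 4, 4, 2, 3, 2, 2, 3, 4, 2, 3, 3, 3, 2]
col 250 gray [123, 125, 127, 127, 127, 125, 140, 178, 197, 199, 200, 200, 200, 201, 200, 199, 188, 156, 133, 156, 166, 167, 167, 167, 166] [86, 86, 88, 89, 90, 73, 28, 21, 23, 24, 24, 24, 24, 25, 25, 24, 23, 19, 13, 4, 2, 2, 2, 2, 3]
(0, 0, 16) [151.   68.6]
(0, 0, 0) [162.2  70.8]
(50, 0, 16) [161.5 176. ]
(50, 0, 0) [171.  169.3]
(100, 0, 16) [170.5 266.3]
(0, 50, 16) [260.7  69. ]
(0, 50, 0) [262.4  71.2]
(-10, 50, 16) [260.5  45. ]
(50, -10, 16) [141.5 175.9]
```

Relative to the tool, the bed sits about 3.4 mm further towards the rail side and 2.5 mm further down-slope than predicted. That leaves good clearance, so I'll lower the stone with force watch.

```bash
H="python3 -m handwheel"
$H '[[[0,0,0.07,0,0,0,160],[0,0,0.14,0,0,0,160],[0,0,0.2,0,0,0,160],[0,0,0.2,0,0,0,160]]]' 12
for i in 1; do $H '[[[0,0,0.01,0,0,0,160],[0,0,0.02,0,0,0,160],[0,0,0.02,0,0,0,160]]]'; done
$H '[[[0,0,0.01,0,0,0,160],[0,0,0.02,0,0,0,160],[0,0,0.02,0,0,0,160]]]'
```

```text
t: 7.8
eef_pos: [0.5109, -0.0047, 0.083]
ee_rot: [2.89, 0.26, -1.439]
force: [0.6, -0.3, -3.2]
width: 0.051
gripper_force: 12.0
t: 8.18
eef_pos: [0.5109, -0.0044, 0.0819]
ee_rot: [2.891, 0.26, -1.439]
force: [0.8, 0.6, -3.8]
width: 0.0509
gripper_force: 12.0
t: 8.55
eef_pos: [0.5103, -0.0041, 0.0803]
ee_rot: [2.89, 0.26, -1.439]
force: [-0.1, 0.1, -4.1]
width: 0.0508
gripper_force: 12.0
```

```bash
H="python3 -m handwheel"
$H '[[[0,0,0.01,0,0,0,160],[0,0,0.01,0,0,0,160],[0,0,0.01,0,0,0,160]]]' | sed -n '2p;4p'
$H '[[[0,0,0.01,0,0,0,160],[0,0,0.01,0,0,0,160],[0,0,0.01,0,0,0,160]]]'| sed -n '2p;4p'
```

```text
eef_pos: [0.5102, -0.0039, 0.0797]
force: [-0.8, 0.9, -2.5]
eef_pos: [0.5102, -0.0038, 0.079]
force: [0.6, -0.4, -2.5]
```

```bash
H="python3 -m handwheel"
$H '[[[0,0,0.01,0,0,0,160],[0,0,0.01,0,0,0,160],[0,0,0.01,0,0,0,160]]]' | sed -n '2p;4p'
$H '[[[0,0,0.01,0,0,0,160],[0,0,0.01,0,0,0,160],[0,0,0.01,0,0,0,160]]]'| sed -n '2p;4p'
```

```text
eef_pos: [0.5105, -0.0038, 0.0788]
force: [0.6, -2.4, 5.9]
eef_pos: [0.5107, -0.0038, 0.0786]
force: [1.3, -3.0, 9.6]
```

Contact felt. I'll back off slightly and open a little, so the stone rests on the bed against the lower finger.

```bash
H="python3 -m handwheel"
$H '[[[0,0,-0.01,0,0,0,160],[0,0,-0.01,0,0,0,160]]]' 5 | sed -n '2p;4,6p'
$H '[[[0,0,0,0,0,0,104],[0,0,0,0,0,0,100],[0,0,0,0,0,0,97],[0,0,0,0,0,0,94],[0,0,0,0,0,0,92]]]'
$H '[[[0,0,0,0,0,0,92],[0,0,0,0,0,0,92],[0,0,0,0,0,0,92],[0,0,0,0,0,0,92],[0,0,0,0,0,0,92]]]'
python3 - <<'E'
from h import *
s=arm.get_state()
print("bed tcp mm",(Rbed(P[2]).T@(s["eef_pos"]-np.array([P[0],P[1],.036]))*1e3).round(1))
w=cams.grab_frame("wrist");cv2.imwrite("pics/w4.png",w)
E
```

```text
eef_pos: [0.5106, -0.0037, 0.0787]
force: [3.0, -2.0, 6.1]
width: 0.0507
gripper_force: 5.0
t: 10.92
eef_pos: [0.5096, -0.0036, 0.0781]
ee_rot: [2.89, 0.26, -1.439]
force: [0.6, 0.1, -0.1]
width: 0.0557
gripper_force: 0.3
t: 11.55
eef_pos: [0.5097, -0.0036, 0.0782]
ee_rot: [2.891, 0.26, -1.439]
force: [0.5, -0.5, -0.8]
width: 0.0556
gripper_force: 0.3
bed tcp mm [92.2 59.4  4.2]
```

View pics/w4.png

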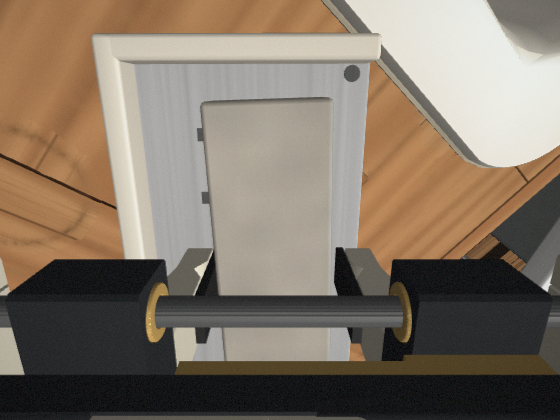

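The stone lies flat with its left side against the lower finger, its end about 35 px short of the stop at row 62. I'll move the finger slowly towards the rail, then lift it above rail height while it still holds the stone back.

```bash
H="python3 -m handwheel"
$H '[[[0,-0.03,0,0,0,0,92],[0,-0.06,0,0,0,0,92],[0,-0.09,0,0,0,0,92],[0,-0.11,0,0,0,0,92]]]' | sed -n '2p;4,6p'
$H '[[[0,0,-0.05,0,0,0,92],[0,0,-0.1,0,0,0,92],[0,0,-0.15,0,0,0,92],[0,0,-0.18,0,0,0,92]]]' | sed -n '2p;4,6p'
python3 - <<'E'
from h import *
s=arm.get_state()
print("bed tcp mm",(Rbed(P[2]).T@(s["eef_pos"]-np.array([P[0],P[1],.036]))*1e3).round(1))
w=cams.grab_frame("wrist");cv2.imwrite("pics/w5.png",w)
E
```

```text
eef_pos: [0.5182, -0.0018, 0.076]
force: [-0.7, -0.9, 0.1]
width: 0.0561
gripper_force: 0.1
eef_pos: [0.5223, -0.0051, 0.09]
force: [0.8, 0.6, 0.5]
width: 0.056
gripper_force: 0.4
bed tcp mm [92.3 50.6 19.1]
```

View pics/w5.png

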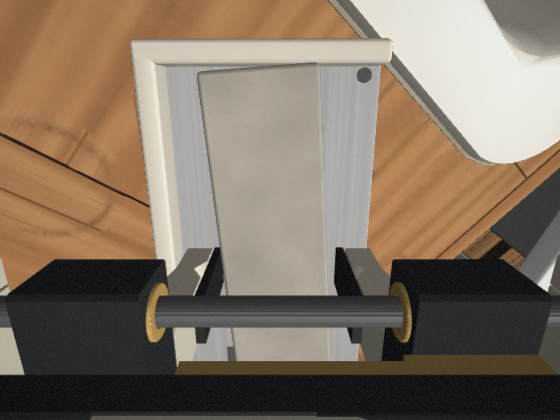

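The stone's end has reached the stop at row 68, turned slightly and still held by the finger. I'll move on over the rail and open slowly, so it settles gently into the corner.

```bash
H="python3 -m handwheel"
$H '[[[0,-0.04,-0.01,0,0,0,92],[0,-0.08,-0.01,0,0,0,92],[0,-0.12,-0.01,0,0,0,92],[0,-0.16,-0.01,0,0,0,92],[0,-0.2,-0.01,0,0,0,92]]]' | sed -n '2p;4,6p'
$H '[[[0,0,0,0,0,0,86],[0,0,0,0,0,0,80],[0,0,0,0,0,0,74],[0,0,0,0,0,0,68],[0,0,0,0,0,0,62]]]' | sed -n '2p;4,6p'
$H '[[[0,0,0,0,0,0,56],[0,0,0,0,0,0,50],[0,0,0,0,0,0,44],[0,0,0,0,0,0,38],[0,0,0,0,0,0,32]]]' | sed -n '2p;4,6p'
$H '[[[0,0,0,0,0,0,26],[0,0,0,0,0,0,20],[0,0,0,0,0,0,14],[0,0,0,0,0,0,7],[0,0,0,0,0,0,0]]]' | sed -n '2p;4,6p'
$H '[[[0,0,-0.3,0,0,0,0],[0,0,-0.7,0,0,0,0],[0,0,-1,0,0,0,0],[0,0,-1,0,0,0,0]]]'
python3 - <<'E'
from h import *
s=arm.get_state()
print("bed tcp mm",(Rbed(P[2]).T@(s["eef_pos"]-np.array([P[0],P[1],.036]))*1e3).round(1))
w=cams.grab_frame("wrist");cv2.imwrite("pics/w6.png",w)
E
```

```text
eef_pos: [0.5377, -0.002, 0.0863]
force: [0.5, -0.5, 0.1]
width: 0.0562
gripper_force: 0.0
eef_pos: [0.5375, -0.0021, 0.0865]
force: [-0.5, 0.5, 0.0]
width: 0.0653
gripper_force: 0.0
eef_pos: [0.5376, -0.0021, 0.0864]
force: [-0.1, -0.9, 0.1]
width: 0.0764
gripper_force: 0.0
eef_pos: [0.5376, -0.0021, 0.0864]
force: [-0.1, 0.2, -1.4]
width: 0.0869
gripper_force: 0.0
t: 15.65
eef_pos: [0.5613, -0.0195, 0.163]
ee_rot: [2.894, 0.259, -1.438]
force: [0.3, 0.5, -1.2]
width: 0.0877
gripper_force: 0.0
bed tcp mm [ 92.6  33.8 101.5]
```

The fingers are clear. I'll move up-slope to above the knob and view the stone and the jaw together.

Run:
```python
from h import *
plan(bed(P,[.246,.0225,.085])[0],RB,2)
```

```text
[-0.96, -0.08, 0.09, -0.0, -0.0, 0.0]
[-0.96, -0.08, 0.09, -0.0, -0.01, 0.01]
```

```bash
H="python3 -m handwheel"
$H '[[[-0.96,-0.08,0.09,0,0,0,90],[-0.96,-0.08,0.09,0,0,0,90]]]' >/dev/null
$H '[[[-0.5,-0.04,0.05,0,0,0,90],[-0.96,-0.08,0.09,0,-0.01,0.01,90],[-0.96,-0.08,0.09,0,-0.01,0.01,90],[-0.96,-0.08,0.09,0,-0.01,0.01,90]]]'
python3 - <<'E'
from h import *
s=arm.get_state()
print("bed tcp mm",(Rbed(P[2]).T@(s["eef_pos"]-np.array([P[0],P[1],.036]))*1e3).round(1))
w=cams.grab_frame("wrist");cv2.imwrite("pics/w7.png",w)
w6=cv2.imread("pics/w6.png");t=cams.grab_frame("top")
cv2.imwrite("pics/top7.png",t)
o=np.hstack([cv2.resize(w[:,60:460],(400,420)),w6[:,100:500]])
cv2.imwrite("pics/seat.png",o)
E
```

```text
t: 16.45
eef_pos: [0.548, 0.1332, 0.1835]
ee_rot: [2.888, 0.263, -1.445]
force: [-0.1, -0.1, -1.0]
width: 0.0569
gripper_force: 0.0
bed tcp mm [245.8  22.8  83.8]
```

View pics/seat.png

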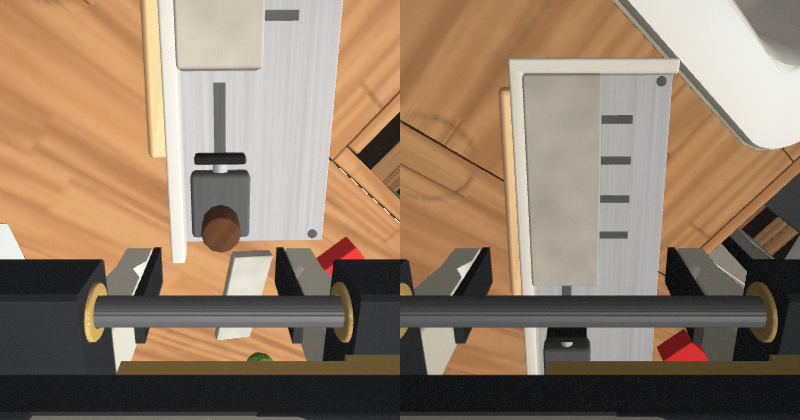

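The stone is home: in the right view it is flush to the stop and the rail with no gap. In the left view the knob is at raw pixel (281,228), the rubber face is at row ~155 and the stone's end at row 70. I'll locate the knob relative to the tool.

Run:
```python
from h import *
w=cv2.imread("pics/w7.png").astype(int)
m=((w[...,2]-w[...,0]>25)&(w[...,2]<135)).astype(np.uint8)[190:262,235:330]
m=cv2.morphologyEx(m,cv2.MORPH_OPEN,np.ones((5,5)))
_,L,st,ce=cv2.connectedComponentsWithStats(m);i=1+st[1:,4].argmax();print("knob box",st[i]+[235,190,0,0,0],ce[i]+[235,190])
th=np.linspace(0,6.28,40)
def q(dx,dy):
    X=[(248+dx+12*np.cos(t),25.5+dy+12*np.sin(t),z) for t in th for z in(24,50)]
    p=proj("wrist",bed(P,np.array(X)/1e3));return p.min(0),p.max(0)
print(q(0,0),q(-2.5,-3.4),q(0,-3.4))
for x in(196,200,204,208,212): print(x,proj("wrist",bed(P,np.array([x,22,10])/1e3))[0].round(0))
```

```text
knob box [ 262  207   39   45 1290] [281.54806202 230.42868217]
(array([263.45923107, 208.09715986]), array([303.5000252 , 258.88051463])) (array([257.69457587, 204.50627528]), array([297.88075447, 255.17541472])) (array([257.78248841, 208.11231646]), array([297.82243448, 258.89618985]))
196 [277. 144.]
200 [277. 150.]
204 [278. 156.]
208 [278. 162.]
212 [278. 168.]
```

```bash
H="python3 -m handwheel"
$H '[[[-0.01,0.02,0.3,0,0,0,90],[-0.01,0.02,0.55,0,0,0,90],[-0.01,0.02,0.7,0,0,0,90],[-0.01,0.02,0.76,0,0,0,90],[-0.01,0.02,0.76,0,0,0,90]]]'
python3 - <<'E'
from h import *
s=arm.get_state()
print("bed tcp mm",(Rbed(P[2]).T@(s["eef_pos"]-np.array([P[0],P[1],.036]))*1e3).round(1))
E
$H '[[[0,0,0,0,0,0,120],[0,0,0,0,0,0,150],[0,0,0,0,0,0,165],[0,0,0,0,0,0,175],[0,0,0,0,0,0,185]]]' 10
$H '[[[0,0,0,0,0,0,200],[0,0,0,0,0,0,220]]]' 10
```

```text
t: 17.18
eef_pos: [0.5301, 0.147, 0.1281]
ee_rot: [2.889, 0.263, -1.445]
force: [-0.5, -0.8, -0.5]
width: 0.0568
gripper_force: 0.0
bed tcp mm [246.9  23.8  23.9]
t: 17.8
eef_pos: [0.5299, 0.1472, 0.128]
ee_rot: [2.889, 0.263, -1.445]
force: [0.1, -1.0, -0.0]
width: 0.0246
gripper_force: 0.0
t: 18.05
eef_pos: [0.5298, 0.1472, 0.128]
ee_rot: [2.889, 0.263, -1.445]
force: [-0.9, -0.6, 1.5]
width: 0.0232
gripper_force: 10.0
```

```bash
H="python3 -m handwheel"
cat > f.py <<'E'
from h import *
s=arm.get_state();b=Rbed(P[2]).T@(s["eef_pos"]-np.array([P[0],P[1],.036]))*1e3
print("bed",b.round(2),"tool force",(RB.T@s["force"]).round(1),"w",round(s["width"],4),s["gripper_force"],round(s["t"],2))
E
$H '[[[0,0,0,0,0,0,255],[0,0,0,0,0,0,255]]]' 40 >/dev/null; python3 f.py
$H '[[[0.04,0,0,0,0,0,255],[0.08,0,0,0,0,0,255],[0.13,0,0,0,0,0,255],[0.18,0,0,0,0,0,255],[0.23,0,0,0,0,0,255]]]' >/dev/null; python3 f.py
$H '[[[0.05,0,0,0,0,0,255],[0.1,0,0,0,0,0,255],[0.15,0,0,0,0,0,255],[0.18,0,0,0,0,0,255],[0.2,0,0,0,0,0,255]]]' >/dev/null; python3 f.py
```

```text
bed [247.17  24.13  23.77] tool force [-0.4  1.8 -0.7] w 0.0233 40.00029802322388 18.3
bed [230.04  23.99  23.82] tool force [-6.9  3.2 -2.7] w 0.0229 40.0006628036499 18.93
bed [213.96  23.89  23.81] tool force [-6.1  1.9 -2.7] w 0.0233 40.00045895576477 19.55
```

```bash
H="python3 -m handwheel"
$H '[[[0.03,0,0,0,0,0,255],[0.06,0,0,0,0,0,255],[0.09,0,0,0,0,0,255],[0.11,0,0,0,0,0,255],[0.12,0,0,0,0,0,255]]]' >/dev/null; python3 f.py
$H '[[[0.01,0,0,0,0,0,255],[0.01,0,0,0,0,0,255],[0.02,0,0,0,0,0,255],[0.02,0,0,0,0,0,255]]]' >/dev/null; python3 f.py
$H '[[[0.01,0,0,0,0,0,255],[0.01,0,0,0,0,0,255],[0.02,0,0,0,0,0,255],[0.02,0,0,0,0,0,255]]]' >/dev/null; python3 f.py
```

```text
bed [204.4   23.82  23.85] tool force [-7.6  1.6 -2.2] w 0.023 40.00081121921539 20.18
bed [202.78  23.82  23.86] tool force [-7.   1.3 -2.8] w 0.0234 40.00061273574829 20.68
bed [201.16  23.81  23.87] tool force [-7.   1.  -2.7] w 0.0233 40.00049650669098 21.18
```

```bash
H="python3 -m handwheel"
$H '[[[0.01,0,0,0,0,0,255],[0.01,0,0,0,0,0,255],[0.02,0,0,0,0,0,255],[0.02,0,0,0,0,0,255]]]' >/dev/null; python3 f.py
$H '[[[0.01,0,0,0,0,0,255],[0.01,0,0,0,0,0,255],[0.01,0,0,0,0,0,255]]]' >/dev/null; python3 f.py
```

```text
bed [199.55  23.79  23.85] tool force [-6.3  2.  -2.9] w 0.0234 40.00062704086304 21.68
bed [198.76  23.8   23.85] tool force [-6.7  1.9 -2.4] w 0.0236 40.00055193901062 22.05
```

```bash
H="python3 -m handwheel"
$H '[[[0.005,0,0,0,0,0,255],[0.005,0,0,0,0,0,255],[0.005,0,0,0,0,0,255]]]' >/dev/null; python3 f.py
```

```text
bed [198.42  23.77  23.85] tool force [-6.4  2.1 -2.8] w 0.0229 40.000582337379456 22.43
```

Travel is 48.8 mm with no contact yet, so I'll carry on in small steps.

```bash
H="python3 -m handwheel"
$H '[[[0.01,0,0,0,0,0,255],[0.01,0,0,0,0,0,255],[0.01,0,0,0,0,0,255]]]' >/dev/null; python3 f.py
$H '[[[0.01,0,0,0,0,0,255],[0.01,0,0,0,0,0,255],[0.01,0,0,0,0,0,255]]]' >/dev/null; python3 f.py
```

```text
bed [197.57  23.79  23.86] tool force [-6.3  1.9 -2.6] w 0.0231 40.000609159469604 22.8
bed [196.76  23.78  23.86] tool force [-6.2  2.2 -2.3] w 0.0233 40.00073432922363 23.18
```

```bash
H="python3 -m handwheel"
$H '[[[0.01,0,0,0,0,0,255],[0.01,0,0,0,0,0,255],[0.01,0,0,0,0,0,255]]]' >/dev/null; python3 f.py
```

```text
bed [195.94  23.78  23.87] tool force [-6.6  1.4 -1.4] w 0.0237 40.000686049461365 23.55
```

```bash
H="python3 -m handwheel"
$H '[[[0.01,0,0,0,0,0,255],[0.01,0,0,0,0,0,255],[0.01,0,0,0,0,0,255]]]' >/dev/null; python3 f.py
$H '[[[0.01,0,0,0,0,0,255],[0.01,0,0,0,0,0,255],[0.01,0,0,0,0,0,255]]]' >/dev/null; python3 f.py
```

```text
bed [195.16  23.78  23.85] tool force [-6.2  1.8 -2.4] w 0.0231 40.000576972961426 23.93
bed [194.61  23.74  23.85] tool force [-7.2  2.  -3.3] w 0.0231 40.000571608543396 24.3
```

```bash
H="python3 -m handwheel"
$H '[[[0.005,0,0,0,0,0,255],[0.005,0,0,0,0,0,255],[0.005,0,0,0,0,0,255]]]' >/dev/null; python3 f.py
```

```text
bed [194.55  23.74  23.9 ] tool force [-8.5  1.6 -3.1] w 0.0234 40.00079691410065 24.68
```

Contact is starting at about 52.6 mm travel. I'll press in 0.4 mm steps to about 14.5 N total, of which roughly 6.6 N is friction.

```bash
H="python3 -m handwheel"
$H '[[[0.005,0,0,0,0,0,255],[0.005,0,0,0,0,0,255],[0.005,0,0,0,0,0,255]]]' >/dev/null; python3 f.py
```

```text
bed [194.36  23.76  23.87] tool force [-9.6  2.2 -3.3] w 0.0229 40.000680685043335 25.05
```

```bash
H="python3 -m handwheel"
$H '[[[0.005,0,0,0,0,0,255],[0.005,0,0,0,0,0,255],[0.005,0,0,0,0,0,255]]]' >/dev/null; python3 f.py
```

```text
bed [194.23  23.76  23.87] tool force [-11.    2.5  -2.9] w 0.0229 40.000839829444885 25.43
```

```bash
H="python3 -m handwheel"
$H '[[[0.005,0,0,0,0,0,255],[0.005,0,0,0,0,0,255],[0.005,0,0,0,0,0,255]]]' >/dev/null; python3 f.py
```

```text
bed [194.08  23.75  23.89] tool force [-12.3   3.1  -2.8] w 0.0232 40.00080585479736 25.8
```

```bash
H="python3 -m handwheel"
$H '[[[0.005,0,0,0,0,0,255],[0.005,0,0,0,0,0,255],[0.005,0,0,0,0,0,255]]]' >/dev/null; python3 f.py
```

```text
bed [193.94  23.74  23.9 ] tool force [-13.1   2.8  -4.2] w 0.0233 40.00114917755127 26.18
```

```bash
H="python3 -m handwheel"
$H '[[[0.005,0,0,0,0,0,255],[0.005,0,0,0,0,0,255],[0.005,0,0,0,0,0,255],[0.005,0,0,0,0,0,255]]]' >/dev/null; python3 f.py
$H '[[[0,0,0,0,0,0,255],[0,0,0,0,0,0,255]]]' >/dev/null; python3 f.py
```

```text
bed [193.76  23.75  23.87] tool force [-14.6   3.4  -4.4] w 0.0231 40.000993609428406 26.68
bed [193.79  23.74  23.88] tool force [-14.5   3.   -3.7] w 0.0234 40.00083804130554 26.93
```

About 7.7 N is on the stone, so I'll release the knob and withdraw.

```bash
H="python3 -m handwheel"
$H '[[[0,0,0,0,0,0,150],[0,0,0,0,0,0,110],[0,0,0,0,0,0,80],[0,0,0,0,0,0,80],[0,0,0,0,0,0,80]]]' >/dev/null; python3 f.py
$H '[[[0,0,-0.1,0,0,0,80],[0,0,-0.4,0,0,0,80],[0,0,-0.8,0,0,0,80],[0,0,-1,0,0,0,80]]]' >/dev/null
$H '[[[0,0,-0.5,0,0,0,80],[0,0,-0.5,0,0,0,80],[0,0,-0.5,0,0,0,80]]]' >/dev/null; python3 f.py
python3 - <<'E'
from h import *
w=cams.grab_frame("wrist");b=cams.grab_frame("side")
o=np.hstack([w,cv2.resize(b[165:310,200:410],None,fx=2.9,fy=2.9,interpolation=cv2.INTER_CUBIC)[:420]])
cv2.imwrite("pics/end.png",cv2.resize(o,(800,int(o.shape[0]*800/o.shape[1])),interpolation=cv2.INTER_AREA))
# row profile through jaw face column, stone end
g=w.mean(2)
print([int(v) for v in g[60:260:4,270]])
for X in((152,22,25),(152,22,10),(196,24,50)): print(X,proj("wrist",bed(P,np.array(X)/1e3))[0].round(0))
E
```

```text
bed [190.53  24.07  23.56] tool force [ 0.  -0.7  0.3] w 0.0598 0.0 27.55
bed [190.55  24.39 143.16] tool force [0.4 0.6 0.2] w 0.0603 0.0 28.43
[185, 186, 185, 185, 187, 187, 189, 191, 195, 193, 194, 190, 192, 187, 193, 196, 196, 202, 200, 197, 200, 198, 78, 45, 205, 58, 100, 101, 98, 97, 102, 102, 34, 40, 65, 72, 72, 76, 76, 75, 200, 207, 207, 209, 208, 207, 211, 206, 210, 210]
(152, 22, 25) [275. 150.]
(152, 22, 10) [275. 147.]
(196, 24, 50) [278. 213.]
```

Run:
```python
from h import *
th=np.linspace(0,6.28,40)
for x in(192,194.5,197):
    X=[(x+12*np.cos(t),24.3+12*np.sin(t),z) for t in th for z in(24,50)]
    p=proj("wrist",bed(P,np.array(X)/1e3));print(x,p.min(0).round(1),p.max(0).round(1))
w=cams.grab_frame("wrist").astype(int)
print("rows 180-226 col270 R-B",(w[180:226:2,270,2]-w[180:226:2,270,0]).tolist())
print("face/stone rows 140-162",w[140:162,270].mean(1).astype(int).tolist())
# gaps: stone to rail across row 110, stone to stop at column 270
print("row110",w[110,180:250:3].mean(1).astype(int).tolist(),(w[110,180:250:3,2]-w[110,180:250:3,0]).tolist())
```

```text
192 [262.4 184.1] [294.  222.9]
194.5 [262.4 187.1] [294.  225.9]
197 [262.5 190. ] [294.  228.9]
rows 180-226 col270 R-B [1, 2, 3, 3, 25, 26, 27, 28, 46, 53, 55, 55, 56, 58, 58, 59, 57, 56, 58, 52, 8, 5, 5]
face/stone rows 140-162 [196, 196, 197, 197, 199, 198, 200, 187, 96, 47, 39, 43, 39, 41, 146, 189, 196, 191, 78, 49, 57, 67]
row110 [165, 159, 156, 160, 158, 157, 149, 143, 137, 134, 135, 138, 126, 155, 214, 212, 213, 209, 233, 237, 240, 216, 200, 200] [108, 108, 109, 108, 108, 109, 106, 107, 103, 102, 99, 98, 82, 86, 84, 87, 84, 83, 15, 14, 14, 22, 26, 28]
```

The knob has stayed where it was pressed, the rubber face touches the stone's end, and the robot is clear.

```bash
python3 -c "
from station import arm
print(arm.job_done())"
```

```text
the job is handed in; nothing more can be done
None
```

I've handed the job in: the thick stone is home against the stop and rail, the jaw is clamped on its end at an estimated 7 N (after pressing to about 7.7 N), the thin stone was not touched, and it took about 29 s of robot time; the judge's result was not shown.

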